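# Reset the dust extractor under its push-latch flap

## Robot

A 6-joint arm with a two-finger parallel gripper is mounted at the origin on the work surface. World frame = base frame: x ahead of the robot, y to its left, z up, the work surface at z = 0. Lengths are in m, angles in rad, forces in N, time in s.
With the tool pointing down it reaches from about 0.3 to 0.775 m from the base axis. Payload 14.6 kg.
Tool frame: the origin (TCP) lies midway between the tips of the shut fingers; the grasp point (between the pads) lies 19 mm behind it; z points along the fingers, y is the direction in which the jaws open and shut (so a half turn about z gives the same grasp; the last joint's range is limited). The gripper opens to 85 mm and grips with 20 to 120 N. Pads are 22 mm wide; open, the fingers measure 114 mm over their backs; the gripper's body (76 mm by 85 mm) begins 54 mm behind the grasp point. The pads swing forward as they close: fully open they stand 13 mm farther back than shut.
Start: joints at [-1.218, 0.3, 1.521, -0, 1.321, -0.067], TCP at [0.224, -0.502, 0.231] pointing down, gripper open.
Joint ranges: [-3.03, 3.03], [-0.79, 2.21], [0.23, 2.52], [-1.04, 4.18], [0, 3.07], [-2.55, 2.55]. Speed limits (rad/s): [2.22, 2.22, 2.57, 3.14, 3.14, 3.14].

## Interface

Orientations are given as a unit quaternion [x, y, z, w].
In Python, from rig import read_state, vision, ticket gives the robot as it stands.
- The arm moves only by the tool apply_moves, never from a script. Its argument "targets" is a list of rows, each an object with "slide": the shift along the tool's x, y, z in cm, a list of three; "twist": the turn, a rotation vector about the tool's x, y, z in rad, a list of three; "fingers": the gripper's target within -1 to 1 (fully open at 1, half-way at 0, shut at -1). A call has 1 to 8 rows; each row shifts and turns the commanded pose from where the row before left it, along the tool's axes as they then stand; what a row does not reach is not made up. A row lasts 1/10 s, in which the tool goes at most 50 mm and 8.59 degrees, less where a joint would pass 70% of its speed; a pose out of reach is approached as far as the arm can. A call with a gripper value outside its range is refused whole. The fingers move at their own pace and stop on an object; "force" is the grip in N (left out, the last holds). Time passes only in rows, so rows that do not move let the fingers close. It gives the time, the measured TCP pose, the force and the opening at its end, in the units of the state.
- read_state(): the state, without advancing time (a new reading comes with each control period).
- vision.get_image(name): name is "scene" or "side" or "wrist"; returns the picture (420x560x3 uint8, red, green, blue); there is no depth.
- vision.get_calibration(name): a dict with "mtx" (3x3 intrinsics, pixels), "dist" ([k1, k2, p1, p2, k3] as OpenCV has them; the pictures are not rectified), "position" and "rotation" of the camera in the world. Camera axes: x right, y down, z forward; pixel columns grow to the right and rows downward; lengths in m; the calibration is good to about 2 mm. A picture is of the moment at which its call begins: read the wrist's pose just before it. get_calibration takes no time and is no camera call; for the wrist camera it gives the pose at the moment of the call.
- ticket.hand_in(): hands the job in, once; it reports no verdict.
The state is a dict: "time": time; "joint_positions": joint angles; "joint_velocities": joint speeds; "effort": joint torques, N m; "tcp_pos": TCP position; "ee_rot": TCP orientation; "wrist_force": force on the tool from outside, world axes, zero at the start; "ft_torque": the same for the moment, N m; "finger_gap": opening from 0.0 (shut) to 1.0 (fully open).
Only numpy, scipy, OpenCV 4.12 (cv2) and the standard library are available. Lean on these libraries where they do the work, as an engineer would, in place of code of your own. Each camera call takes 0.05 s, during which the arm holds its last target. There are 200 camera calls.

## Task

The bench's dust extractor has tripped. With the fingertips only, press the free edge of the flap on its control box and let go so that it pops open, press the round reset button under it fully down and let it come back up, then push the flap shut and press its edge until it latches and stays flush. Nothing is to be gripped or lifted, and leave everything else on the bench where it is.

Things in the scene. Friction and masses are not known exactly. Their poses are not given: they have to be found in the camera images.
- case: the extractor's control box, screwed to the bench and immovable: painted grey steel, 104 x 104 mm, 60 mm high, walls 10 mm thick, on a dark base plate of 120 x 120 mm. Its square top opening (84 x 84 mm) is filled by the flap. Origin under its centre; x and y run along its sides, z up. It may stand turned.
- flap (a joint): angle of the push-latch flap in the box's top, rad: 0 = shut and latched, flush with the rim; grows as it opens. Popped, it is held by its spring near 1.8 (1.7 to 1.9), leaning back a little past upright; it can be pushed on to 2.0 and dips to -0.07 when pressed to its stop. Hinged along the box's +y side: its free edge is on the box's -y side and swings up and over towards +y
- flap_edge (a point): middle of the flap's free edge, outer face, 80 mm from the hinge line; moves with it. The latch is push-push: press the edge down to its stop, 5 to 6 mm below flush (it trips at about 4 mm), and let go: it springs open. Push the open flap down the same way, below flush to the stop, and let go: it catches. The spring pushes the edge up with about 2 N
- flap_press (a point): the flap is a bare aluminium plate, 80 x 80 mm, 4 mm thick; this is the point on its outer face at the middle of the small black rubber pad, 66 mm from the hinge line (14 mm from the free edge); moves with the flap; 60 mm above the bench when latched
- flap_hinge (a point): middle of the flap's hinge line, on the box: 40 mm from the box's centre towards its +y, 58.5 mm above the bench (1.5 mm below the flap's outer face); the hinge line runs along the box's x
- reset_top (a point): centre of the top of the reset button under the flap: round, black, 24 mm across, on a steel seat, 14 mm from the box's centre towards its -y, its top 50 mm above the bench (10 mm below the rim); pressed downwards
- reset (a joint): travel of the reset button, m: 0 = up, 0.005 = fully down; springs back; about 1 N to start and 3.5 N at the bottom
- speed_box: a bystander: closed grey speed-control box with a knob, 85 x 110 mm, 58 mm high, fixed to the bench; origin under its centre
- ring_blank: a bystander: plain steel ring, 25 mm across, 8 mm high, lying flat; origin under its centre
- flux_jar: a bystander: small amber glass jar, 42 mm across, 55 mm high; origin under its centre
- dapping_block: a bystander: polished steel cube with dimples, 40 mm; origin under its centre
- driver: a bystander: small screwdriver with a wooden handle, 130 mm long, lying; origin under its middle
- ring_clamp: a bystander: wooden ring clamp, 110 x 26 x 18 mm, lying; origin under its centre
- buff: a bystander: grey felt buffing wheel, 48 mm across, 16 mm high, lying; origin under its centre
- pickle_dish: a bystander: white ceramic dish, 68 mm across, 30 mm high; origin under its centre

How it is judged:
By the outcome, as a careful person would: the job done as asked, in the order asked, and still so for the second after the job is handed in, with the robot touching nothing.
It also fails if it takes over 51 s, if anything falls off the work surface, if the arm or the gripper's body presses on something with over 40 N, if the wrist force passes 120 N, or if a joint passes its speed limit or range.

## Working session

There is one attempt and no reset: what is moved stays moved. The work goes in short steps, Python scripts to look and compute and a tool call to move; the robot and the scene stay as the last step left them, time stands still between calls to the robot, and variables do not carry over. Pictures are saved under pics/ and viewed, about 8 in all and at most 12, crops included, and the job is handed in when it is done.

Besides the shell and the picture viewer there is one more tool, called after "Request:" as name(argument=value, ...) on one line, values as JSON. apply_moves: Moves the arm, as the interface text tells. Its arguments: {"type":"object","properties":{"targets":{"type":"array","items":{"type":"object","properties":{"slide":{"type":"array","items":{"type":"number"}},"twist":{"type":"array","items":{"type":"number"}},"fingers":{"type":"number"}}}},"force":{"type":"number"}},"required":["targets"]}

```bash
mkdir -p pics; ls
python3 - <<'E'
from rig import read_state, vision
import cv2,numpy as np
s=read_state();print(s['tcp_pos'],s['ee_rot'],s['time'],s['wrist_force'])
for n in("scene","side"):
    im=vision.get_image(n);cv2.imwrite(f"pics/{n}0.png",im[:,:,::-1]);c=vision.get_calibration(n);print(n,c)
E
```

```text
pics
[ 0.22407237 -0.50200858  0.23070434] [ 9.78051300e-01  2.08363335e-01 -8.22624497e-05 -6.07111691e-04] 0.0 [-0.42255017 -0.89460657  0.18880932]
scene {'mtx': array([[381.17285261,   0.        , 281.96004417],
       [  0.        , 381.17285261, 208.00478223],
       [  0.        ,   0.        ,   1.        ]]), 'dist': array([0.01628899, 0.        , 0.        , 0.        , 0.        ]), 'position': array([ 0.85720382, -0.36459548,  0.77959344]), 'rotation': array([ 0.88996858,  0.34889454, -0.10659459, -0.27361675])}
side {'mtx': array([[423.45548983,   0.        , 281.97154866],
       [  0.        , 423.45548983, 210.77607336],
       [  0.        ,   0.        ,   1.        ]]), 'dist': array([-0.01162124,  0.        ,  0.        ,  0.        ,  0.        ]), 'position': array([0.2871821 , 0.66235757, 0.8422336 ]), 'rotation': array([-0.18921761,  0.91298636, -0.354294  ,  0.07161265])}
```

View pics/scene0.png

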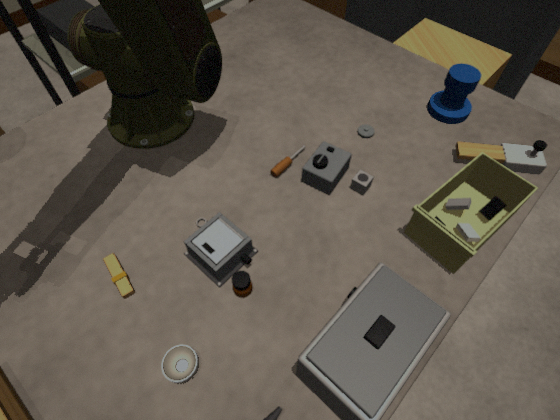

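View pics/side0.png

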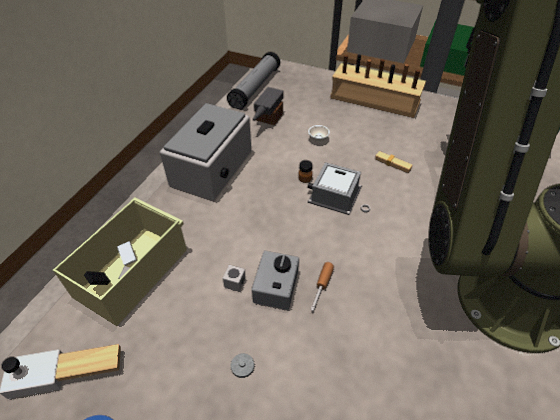

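The control box is at scene (220,245) and side (336,187), with the black pad at scene (208,248) and side (341,172). I'll zoom in on both.

Run:
```python
import cv2,numpy as np
a=cv2.imread("pics/scene0.png")[205:290,175:265];b=cv2.imread("pics/side0.png")[150:220,295:375]
a=cv2.resize(a,(400,int(85*400/90)),interpolation=cv2.INTER_CUBIC);b=cv2.resize(b,(400,350),interpolation=cv2.INTER_CUBIC)
h=max(a.shape[0],b.shape[0]);o=np.zeros((h,800,3),np.uint8);o[:a.shape[0],:400]=a;o[:350,400:]=b
cv2.imwrite("pics/z.png",cv2.convertScaleAbs(o,alpha=1.4));print(a.shape)
```

```text
(377, 400, 3)
```

View pics/z.png

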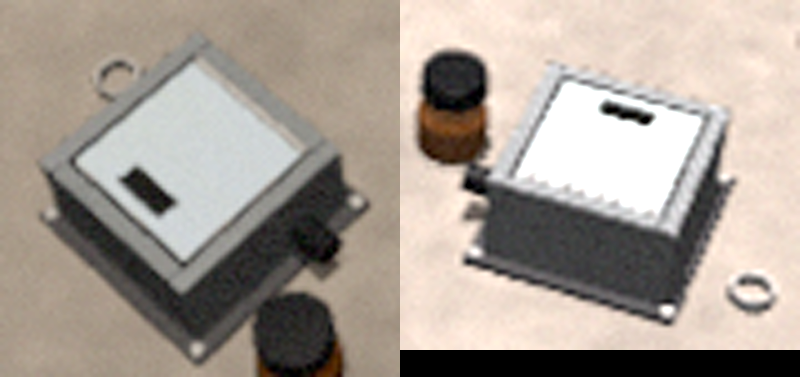

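The left crop shows the rim corners at (197,37), (342,155), (183,290) and (42,162), with the pad at (148,192). The right crop shows them at (550,65), (728,112), (680,235) and (493,182), with the pad at (627,113). The flux jar and a side cable gland are close by.

```bash
cat > h.py <<'E'
from rig import read_state, vision
import cv2,numpy as np
from scipy.spatial.transform import Rotation as R
def ray(c,px):
    u=cv2.undistortPoints(np.array(px,float).reshape(-1,1,2),c['mtx'],c['dist']).reshape(-1,2)
    return R.from_quat(c['rotation']).apply(np.c_[u,np.ones(len(u))])
def onz(c,px,z):
    d=ray(c,px);p=np.array(c['position']);return p+d*((z-p[2])/d[:,2])[:,None]
def proj(c,P):
    r=R.from_quat(c['rotation']).inv();return cv2.projectPoints(np.array(P,float),r.as_rotvec(),-r.apply(c['position']),c['mtx'],c['dist'])[0].reshape(-1,2)
E
python3 - <<'E'
from h import *
A=np.array([(197,37),(342,155),(183,290),(42,162),(148,192),(294,341+0)])/(400/90)+[175,205]
B=(np.array([(550,65),(728,112),(680,235),(493,182),(627,113)])-[400,0])/5+[295,150]
for n,p in(("scene",A[:5]),("side",B)):
    c=vision.get_calibration(n);w=onz(c,p-0.4,.06);ctr=w[:4].mean(0)
    print(n,w.round(4)[:,:2].tolist(),'ctr',ctr.round(4),'edges',np.linalg.norm(np.diff(w[:4],axis=0),axis=1).round(4))
    v=w[4]-ctr;print('pad off',v.round(4),np.linalg.norm(v), [np.degrees(np.arctan2(*(w[(i+1)%4]-w[i])[[1,0]])).round(1) for i in range(4)])
c=vision.get_calibration("wrist");print(c)
# jar, ring
c=vision.get_calibration("scene");print('jar',onz(c,np.array([[294,310]])/(400/90)+[175,205],.055),'ring',onz(c,np.array([[117,78]])/(400/90)+[175,205],.004))
E
```

```text
scene [[0.4309, -0.1125], [0.5338, -0.1107], [0.5308, -0.2107], [0.4301, -0.212], [0.4802, -0.1881]] ctr [ 0.4814 -0.1615  0.06  ] edges [0.103  0.1001 0.1007]
pad off [-0.0013 -0.0266  0.    ] 0.026584466457955088 [np.float64(1.0), np.float64(-91.7), np.float64(-179.3), np.float64(89.6)]
side [[0.5306, -0.2087], [0.4285, -0.211], [0.4248, -0.1102], [0.5271, -0.1083], [0.4789, -0.1881]] ctr [ 0.4777 -0.1596  0.06  ] edges [0.1022 0.1009 0.1023]
pad off [ 0.0011 -0.0286  0.    ] 0.02857859133497586 [np.float64(-178.7), np.float64(92.1), np.float64(1.1), np.float64(-88.0)]
{'mtx': array([[322.24494259,   0.        , 284.14987091],
       [  0.        , 322.24494259, 209.74022299],
       [  0.        ,   0.        ,   1.        ]]), 'dist': array([-0.00363526,  0.        ,  0.        ,  0.        ,  0.        ]), 'position': array([ 0.29532727, -0.46993748,  0.3727324 ]), 'rotation': array([ 0.82894698, -0.53736586, -0.08503207,  0.12982443])}
jar [[ 0.5749203  -0.18164996  0.055     ]] ring [[ 0.38746274 -0.14001117  0.004     ]]
```

Request:
apply_moves(targets=[{"slide":[4.4,-2.2,0.4],"fingers":-1},{"slide":[4.4,-2.2,0.4],"fingers":-1},{"slide":[4.4,-2.2,0.4],"fingers":-1},{"slide":[4.4,-2.2,0.4],"fingers":-1},{"slide":[4.4,-2.2,0.4],"fingers":-1},{"slide":[4.4,-2.2,0.4],"fingers":-1},{"slide":[4.4,-2.2,0.4],"fingers":-1},{"slide":[4.4,-2.2,0.4],"fingers":-1}])

```text
invalid input
```

Request:
apply_moves(targets=[{"twist":[0,0,-0.147],"fingers":-1},{"twist":[0,0,-0.147],"fingers":-1},{"twist":[0,0,-0.147],"fingers":-1},{"twist":[0,0,-0.147],"fingers":-1},{"twist":[0,0,-0.147],"fingers":-1},{"twist":[0,0,-0.147],"fingers":-1},{"twist":[0,0,-0.147],"fingers":-1},{"twist":[0,0,-0.147],"fingers":-1}])

```text
invalid input
```

Run:
```python
from h import *
s=read_state();print(s['time'],s['tcp_pos'],R.from_quat(s['ee_rot']).as_matrix().round(3).tolist(),s['wrist_force'],s['finger_gap'],s['joint_positions'])
c=vision.get_calibration("wrist");im=vision.get_image("wrist");cv2.imwrite("pics/w1.png",im[:,:,::-1])
hx,hy=.4795,-.1605
print(proj(c,[[.480,-.188,.06],[hx-.052,hy-.052,.06],[hx+.052,hy-.052,.06],[hx+.052,hy+.052,.06],[hx-.052,hy+.052,.06]]).round(1).tolist())
```

```text
0.1 [ 0.22408073 -0.50207416  0.23078533] [[0.913, 0.408, -0.0], [0.408, -0.913, 0.001], [0.0, -0.001, -1.0]] [-0.31290143 -0.45171562 -0.0761658 ] 1.0017542430386055 [-1.21760794e+00  3.00444286e-01  1.52146453e+00 -5.79280800e-05
  1.32070787e+00 -6.65986827e-02]
[[10.5, -341.7], [31.9, -224.2], [64.6, -427.5], [-107.9, -532.8], [-120.9, -306.5]]
```

View pics/w1.png

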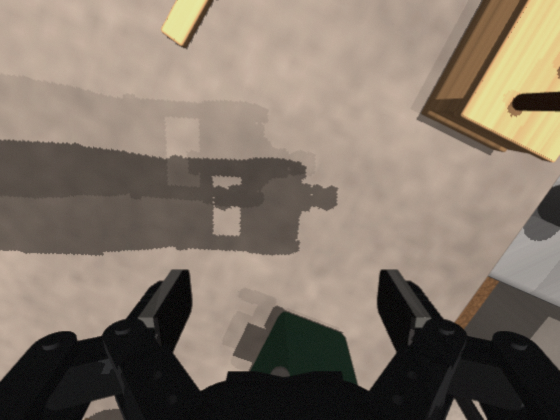

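Both moves were refused, so the arm is still at the start with the fingers open. The rows probably need all three fields.

Request:
apply_moves(targets=[{"slide":[4.4,-2.2,0.4],"twist":[0,0,0],"fingers":-1},{"slide":[4.4,-2.2,0.4],"twist":[0,0,0],"fingers":-1},{"slide":[4.4,-2.2,0.4],"twist":[0,0,0],"fingers":-1},{"slide":[4.4,-2.2,0.4],"twist":[0,0,0],"fingers":-1},{"slide":[4.4,-2.2,0.4],"twist":[0,0,0],"fingers":-1},{"slide":[4.4,-2.2,0.4],"twist":[0,0,0],"fingers":-1},{"slide":[4.4,-2.2,0.4],"twist":[0,0,0],"fingers":-1},{"slide":[4.4,-2.2,0.4],"twist":[0,0,0],"fingers":-1}])

```text
time: 0.95
tcp_pos: [0.4748, -0.1962, 0.1991]
ee_rot: [0.978, 0.208, -0.0, 0.0]
wrist_force: [-0.1, -1.3, 0.9]
finger_gap: -0.003
```

Request:
apply_moves(targets=[{"slide":[0,0,0],"twist":[0,0,-0.147],"fingers":-1},{"slide":[0,0,0],"twist":[0,0,-0.147],"fingers":-1},{"slide":[0,0,0],"twist":[0,0,-0.147],"fingers":-1},{"slide":[0,0,0],"twist":[0,0,-0.147],"fingers":-1},{"slide":[0,0,0],"twist":[0,0,-0.147],"fingers":-1},{"slide":[0,0,0],"twist":[0,0,-0.147],"fingers":-1},{"slide":[0,0,0],"twist":[0,0,-0.147],"fingers":-1},{"slide":[0,0,0],"twist":[0,0,-0.147],"fingers":-1}])

```text
time: 1.75
tcp_pos: [0.4738, -0.198, 0.1991]
ee_rot: [0.696, 0.718, -0.0, -0.0]
wrist_force: [0.6, 0.9, 0.4]
finger_gap: 0.001
```

Run:
```python
from h import *
s=read_state();print(s['time'],s['tcp_pos'],R.from_quat(s['ee_rot']).as_matrix().round(3).tolist(),s['wrist_force'],s['joint_positions'].round(2))
c=vision.get_calibration("wrist");np.save("w2.npy",c,allow_pickle=True);im=vision.get_image("wrist");cv2.imwrite("pics/w2.png",im[:,:,::-1])
hx,hy=.4795,-.1605
print(proj(c,[[.480,-.188,.06],[hx-.052,hy-.052,.06],[hx+.052,hy-.052,.06],[hx+.052,hy+.052,.06],[hx-.052,hy+.052,.06]]).round(1).tolist())
```

```text
1.75 [ 0.47375855 -0.19800297  0.1990701 ] [[-0.031, 1.0, -0.0], [1.0, 0.031, 0.0], [0.0, -0.0, -1.0]] [0.5513775  0.89236327 0.41246881] [-0.47  0.25  1.66  0.    1.23 -0.5 ]
[[292.2, 187.0], [234.0, 211.2], [347.0, 214.7], [358.5, 94.9], [231.9, 90.6]]
```

View pics/w2.png

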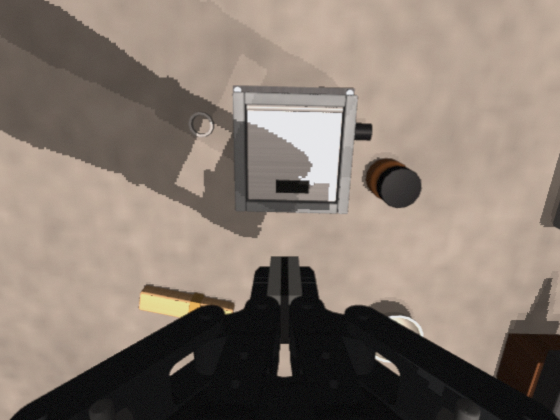

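The wrist view shows rim corners at (233,88), (357,88), (350,214) and (236,211), and the pad at (292,186). All are within about 2–7 px of the prediction. Next I descend over the pad.

Request:
apply_moves(targets=[{"slide":[1.05,0.6,3.0],"twist":[0,0,0],"fingers":-1},{"slide":[0,0,4.0],"twist":[0,0,0],"fingers":-1},{"slide":[0,0,4.0],"twist":[0,0,0],"fingers":-1},{"slide":[0,0,2.0],"twist":[0,0,0],"fingers":-1},{"slide":[0,0,0],"twist":[0,0,0],"fingers":-1}])

```text
time: 2.3
tcp_pos: [0.4782, -0.1867, 0.0666]
ee_rot: [0.699, 0.715, -0.001, -0.002]
wrist_force: [0.3, -0.1, 0.6]
finger_gap: 0.002
```

Request:
apply_moves(targets=[{"slide":[0,0,0.3],"twist":[0,0,0],"fingers":-1},{"slide":[0,0,0.3],"twist":[0,0,0],"fingers":-1},{"slide":[0,0,0.2],"twist":[0,0,0],"fingers":-1},{"slide":[0,0,0],"twist":[0,0,0],"fingers":-1}])

```text
time: 2.7
tcp_pos: [0.4798, -0.1875, 0.0617]
ee_rot: [0.698, 0.716, 0.0, 0.0]
wrist_force: [-0.0, 0.2, 0.4]
finger_gap: 0.003
```

Request:
apply_moves(targets=[{"slide":[0,0,0.15],"twist":[0,0,0],"fingers":-1},{"slide":[0,0,0.15],"twist":[0,0,0],"fingers":-1},{"slide":[0,0,0],"twist":[0,0,0],"fingers":-1}])

```text
time: 3.0
tcp_pos: [0.4798, -0.1875, 0.0585]
ee_rot: [0.698, 0.716, 0.0, 0.0]
wrist_force: [-0.1, 0.1, 2.5]
finger_gap: -0.001
```

Request:
apply_moves(targets=[{"slide":[0,0,0.1],"twist":[0,0,0],"fingers":-1},{"slide":[0,0,0.1],"twist":[0,0,0],"fingers":-1},{"slide":[0,0,0],"twist":[0,0,0],"fingers":-1}])

```text
time: 3.3
tcp_pos: [0.4798, -0.1875, 0.0563]
ee_rot: [0.698, 0.716, 0.0, 0.0]
wrist_force: [0.7, -0.6, 2.5]
finger_gap: 0.003
```

Request:
apply_moves(targets=[{"slide":[0,0,0.1],"twist":[0,0,0],"fingers":-1},{"slide":[0,0,0.05],"twist":[0,0,0],"fingers":-1},{"slide":[0,0,0],"twist":[0,0,0],"fingers":-1}])

```text
time: 3.6
tcp_pos: [0.4799, -0.1875, 0.0554]
ee_rot: [0.698, 0.716, 0.0, 0.0]
wrist_force: [-1.3, 0.9, 11.1]
finger_gap: -0.001
```

The force has risen to 11 N, so the flap is on its stop. I'll release straight up.

Request:
apply_moves(targets=[{"slide":[0,0,-1.5],"twist":[0,0,0],"fingers":-1},{"slide":[0,0,-4.5],"twist":[0,0,0],"fingers":-1},{"slide":[0,0,-4.5],"twist":[0,0,0],"fingers":-1},{"slide":[0,0,-2],"twist":[0,0,0],"fingers":-1},{"slide":[0,0,0],"twist":[0,0,0],"fingers":-1},{"slide":[0,0,0],"twist":[0,0,0],"fingers":-1}])

```text
time: 4.2
tcp_pos: [0.4793, -0.1872, 0.1791]
ee_rot: [0.698, 0.716, -0.0, -0.0]
wrist_force: [0.2, -0.0, -0.2]
finger_gap: 0.005
```

Run:
```python
from h import *
s=read_state();print(s['time'],s['tcp_pos'],s['wrist_force'])
a=vision.get_image("scene")[180:290,155:285,::-1];b=vision.get_image("side")[110:230,280:420,::-1]
cv2.imwrite("pics/o.png",cv2.convertScaleAbs(np.hstack([cv2.resize(a,(400,340),interpolation=2),cv2.resize(b,(400,340),interpolation=2)]),alpha=1.3))
```

```text
4.2 [ 0.47926009 -0.18724296  0.17905756] [ 0.19188852 -0.0291407  -0.21572294]
```

View pics/o.png

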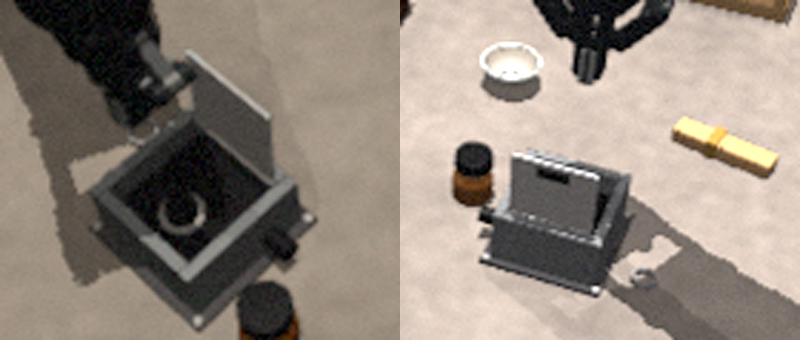

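The flap has popped open and leans just past upright. The button in its ring is at left-crop (183,210), as expected. Next I press the button.

Request:
apply_moves(targets=[{"slide":[1.3,0.05,2.0],"twist":[0,0,0],"fingers":-1},{"slide":[0,0,4.0],"twist":[0,0,0],"fingers":-1},{"slide":[0,0,4.0],"twist":[0,0,0],"fingers":-1},{"slide":[0,0,2.0],"twist":[0,0,0],"fingers":-1},{"slide":[0,0,0.4],"twist":[0,0,0],"fingers":-1},{"slide":[0,0,0],"twist":[0,0,0],"fingers":-1}])

```text
time: 4.9
tcp_pos: [0.4794, -0.1743, 0.0551]
ee_rot: [0.698, 0.716, -0.0, -0.001]
wrist_force: [-0.3, -0.6, 1.2]
finger_gap: 0.005
```

Request:
apply_moves(targets=[{"slide":[0,0,0.2],"twist":[0,0,0],"fingers":-1},{"slide":[0,0,0.2],"twist":[0,0,0],"fingers":-1},{"slide":[0,0,0.2],"twist":[0,0,0],"fingers":-1},{"slide":[0,0,0],"twist":[0,0,0],"fingers":-1}])

```text
time: 5.3
tcp_pos: [0.4799, -0.1745, 0.05]
ee_rot: [0.698, 0.716, 0.0, 0.0]
wrist_force: [-0.6, 0.7, 1.0]
finger_gap: 0.001
```

Request:
apply_moves(targets=[{"slide":[0,0,0.15],"twist":[0,0,0],"fingers":-1},{"slide":[0,0,0.15],"twist":[0,0,0],"fingers":-1},{"slide":[0,0,0.1],"twist":[0,0,0],"fingers":-1},{"slide":[0,0,0],"twist":[0,0,0],"fingers":-1}])

```text
time: 5.7
tcp_pos: [0.48, -0.1745, 0.0459]
ee_rot: [0.698, 0.716, 0.0, 0.0]
wrist_force: [0.9, 0.4, 4.1]
finger_gap: 0.003
```

Request:
apply_moves(targets=[{"slide":[0,0,0.1],"twist":[0,0,0],"fingers":-1},{"slide":[0,0,0],"twist":[0,0,0],"fingers":-1}])

```text
time: 5.9
tcp_pos: [0.48, -0.1745, 0.0451]
ee_rot: [0.698, 0.716, 0.0, 0.0]
wrist_force: [0.4, -0.1, 5.8]
finger_gap: 0.001
```

Request:
apply_moves(targets=[{"slide":[0,0,0.1],"twist":[0,0,0],"fingers":-1},{"slide":[0,0,0],"twist":[0,0,0],"fingers":-1}])

```text
time: 6.1
tcp_pos: [0.4801, -0.1745, 0.0448]
ee_rot: [0.698, 0.716, 0.0, 0.0]
wrist_force: [-4.6, 1.4, 16.6]
finger_gap: 0.006
```

The button bottomed at 16.6 N. I'll lift and go over behind the flap.

Request:
apply_moves(targets=[{"slide":[0,0,-4.5],"twist":[0,0,0],"fingers":-1},{"slide":[0,0,-4.8],"twist":[0,0,0],"fingers":-1},{"slide":[0,0,-4.8],"twist":[0,0,0],"fingers":-1},{"slide":[0,0,-0.8],"twist":[0,0,0],"fingers":-1},{"slide":[4,0.1,0],"twist":[0,0,0],"fingers":-1},{"slide":[4,0.1,0],"twist":[0,0,0],"fingers":-1},{"slide":[3.5,0.1,0],"twist":[0,0,0],"fingers":-1},{"slide":[0,0,0],"twist":[0,0,0],"fingers":-1}])

```text
time: 6.9
tcp_pos: [0.4794, -0.0563, 0.1921]
ee_rot: [0.697, 0.717, -0.0, -0.001]
wrist_force: [-0.6, -1.1, 0.6]
finger_gap: -0.002
```

Run:
```python
from h import *
s=read_state();print(s['time'],s['tcp_pos'],s['wrist_force'])
hy=-.1205
for th,r in zip([1.8,1.57,1.35,1.1,.85,.6,.4,.2,.08,0],[60,62,64,66,68,70,72,74,76,77]):
    print(th,np.round([hy-(r*np.cos(th)-1.5*np.sin(th))/1e3+.011,.0585+(r*np.sin(th)+1.5*np.cos(th))/1e3],4))
```

```text
6.9 [ 0.47944952 -0.05631282  0.19212192] [-0.59977574 -1.1100401   0.5777992 ]
1.8 [-0.0944  0.1166]
1.57 [-0.108   0.1205]
1.35 [-0.1221  0.1213]
1.1 [-0.1381  0.118 ]
0.85 [-0.1533  0.1106]
0.6 [-0.1664  0.0993]
0.4 [-0.1752  0.0879]
0.2 [-0.1817  0.0747]
0.08 [-0.1851  0.0661]
0 [-0.1865  0.06  ]
```

Request:
apply_moves(targets=[{"slide":[0,0,3.7],"twist":[0,0,0],"fingers":-1},{"slide":[0,0,3.5],"twist":[0,0,0],"fingers":-1},{"slide":[-1.9,0,0],"twist":[0,0,0],"fingers":-1},{"slide":[-1.7,0,0],"twist":[0,0,0],"fingers":-1},{"slide":[-0.8,0,0],"twist":[0,0,0],"fingers":-1},{"slide":[-0.8,0,0],"twist":[0,0,0],"fingers":-1},{"slide":[-0.7,0,0],"twist":[0,0,0],"fingers":-1},{"slide":[-0.7,0,0],"twist":[0,0,0],"fingers":-1}])

```text
time: 7.7
tcp_pos: [0.4816, -0.1256, 0.1208]
ee_rot: [0.698, 0.716, 0.0, -0.0]
wrist_force: [-0.2, 0.3, -0.4]
finger_gap: 0.004
```

Run:
```python
from h import *
s=read_state();print(s['tcp_pos'],s['wrist_force'])
a=vision.get_image("scene")[160:290,145:285,::-1];b=vision.get_image("side")[90:230,270:420,::-1]
cv2.imwrite("pics/p.png",cv2.convertScaleAbs(np.hstack([cv2.resize(a,(400,370),interpolation=2),cv2.resize(b,(400,370),interpolation=2)]),alpha=1.4))
```

```text
[ 0.48155876 -0.12563195  0.12078618] [-0.1536808   0.33237167 -0.43988848]
```

View pics/p.png

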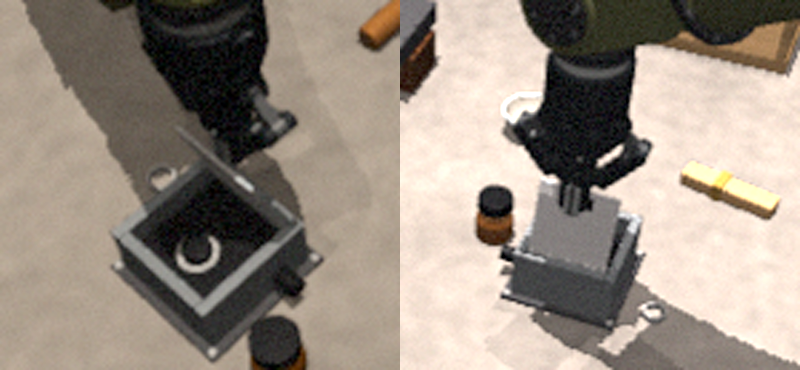

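The fingertips are pushing the flap, which is tipping towards the box past upright. The button is back up. I'll follow the arc down.

Request:
apply_moves(targets=[{"slide":[-1.2,0,0.3],"twist":[0,0,0],"fingers":-1},{"slide":[-1.5,0,0.7],"twist":[0,0,0],"fingers":-1},{"slide":[-1.3,0,1.1],"twist":[0,0,0],"fingers":-1},{"slide":[-0.9,0,1.1],"twist":[0,0,0],"fingers":-1},{"slide":[-0.6,0,1.3],"twist":[0,0,0],"fingers":-1},{"slide":[-0.3,0,0.9],"twist":[0,0,0],"fingers":-1},{"slide":[-0.1,0,0.4],"twist":[0,0,0],"fingers":-1},{"slide":[0,0,0],"twist":[0,0,0],"fingers":-1}])

```text
time: 8.6
tcp_pos: [0.4828, -0.1843, 0.0622]
ee_rot: [0.698, 0.716, -0.0, -0.0]
wrist_force: [-1.0, -0.1, 1.8]
finger_gap: -0.003
```

Request:
apply_moves(targets=[{"slide":[0,0,0.2],"twist":[0,0,0],"fingers":-1},{"slide":[0,0,0.1],"twist":[0,0,0],"fingers":-1},{"slide":[0,0,0],"twist":[0,0,0],"fingers":-1}])

```text
time: 8.9
tcp_pos: [0.4832, -0.1844, 0.06]
ee_rot: [0.698, 0.716, 0.0, 0.0]
wrist_force: [-1.0, -1.4, 3.3]
finger_gap: -0.0
```

Request:
apply_moves(targets=[{"slide":[-0.3,-0.2,0.1],"twist":[0,0,0],"fingers":-1},{"slide":[0,0,0.15],"twist":[0,0,0],"fingers":-1},{"slide":[0,0,0.15],"twist":[0,0,0],"fingers":-1},{"slide":[0,0,0],"twist":[0,0,0],"fingers":-1}])

```text
time: 9.3
tcp_pos: [0.4813, -0.1875, 0.0561]
ee_rot: [0.698, 0.716, 0.0, 0.0]
wrist_force: [0.2, 0.0, 3.6]
finger_gap: 0.001
```

Request:
apply_moves(targets=[{"slide":[0,0,0.1],"twist":[0,0,0],"fingers":-1},{"slide":[0,0,0],"twist":[0,0,0],"fingers":-1}])

```text
time: 9.5
tcp_pos: [0.4814, -0.1875, 0.0554]
ee_rot: [0.698, 0.716, 0.0, 0.0]
wrist_force: [-2.3, 1.1, 9.7]
finger_gap: -0.001
```

The flap is on its stop again (9.7 N at the same height as before). I'll let go gently, then lift clear and look.

Request:
apply_moves(targets=[{"slide":[0,0,0.03],"twist":[0,0,0],"fingers":-1},{"slide":[0,0,-0.3],"twist":[0,0,0],"fingers":-1},{"slide":[0,0,-1.0],"twist":[0,0,0],"fingers":-1},{"slide":[0,0,-4.0],"twist":[0,0,0],"fingers":-1},{"slide":[0,0,-4.0],"twist":[0,0,0],"fingers":-1},{"slide":[0,0,-4.0],"twist":[0,0,0],"fingers":-1},{"slide":[-4.0,0,0],"twist":[0,0,0],"fingers":-1},{"slide":[0,0,0],"twist":[0,0,0],"fingers":-1}])

```text
time: 10.3
tcp_pos: [0.4822, -0.2301, 0.189]
ee_rot: [0.699, 0.715, 0.0, 0.001]
wrist_force: [-0.3, 0.4, -1.2]
finger_gap: -0.001
```

Run:
```python
from h import *
s=read_state();print(s['time'],s['tcp_pos'],s['wrist_force'])
S=vision.get_image("scene")[:,:,::-1];T=vision.get_image("side")[:,:,::-1]
a=S[180:310,155:285];b=T[130:260,290:420]
cv2.imwrite("pics/q.png",cv2.convertScaleAbs(np.hstack([cv2.resize(a,(400,400),interpolation=2),cv2.resize(b,(400,400),interpolation=2)]),alpha=1.3))
for n,i in(("scene",S),("side",T)):
    d=cv2.absdiff(i,cv2.imread(f"pics/{n}0.png")).max(2);print(n,d[160:220,295:375].mean() if n=="side" else d[205:290,175:265].mean())
```

```text
10.3 [ 0.48217806 -0.23009008  0.18902876] [-0.33703334  0.40067405 -1.16285392]
scene 21.41686274509804
side 18.763333333333332
```

View pics/q.png

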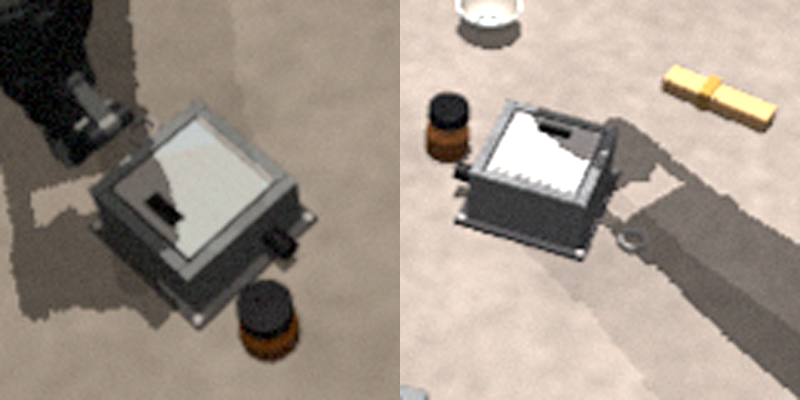

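The flap is flush again, with the pad at left-crop (163,207), and the jar, ring, clamp and dish have not moved. The fingers are clear, so I'll hand in.

```bash
python3 -c "
from rig import ticket;print(ticket.hand_in())"
```

```text
the job is handed in; nothing more can be done
None
```

The extractor is reset: the flap popped open, the reset button went fully down and came back up, and the flap is shut and latched. I handed the job in at about 10.4 s of the 51 s allowed.

- **Opening:** I pressed the flap's edge with the closed fingertips to its stop (11 N) and let go. The pictures showed it open, just past upright.
- **Reset:** the button reached its bottom at 16.6 N with its top at about 45 mm. The next picture showed it back up.
- **Closing:** I pushed the flap over from behind and pressed it to its stop (9.7 N, at the same height as the first press), then let go.

**Last checks:** the final two-camera picture, with the fingertips about 13 cm above the box, shows the flap flush. The flux jar, ring blank, ring clamp and pickle dish are where they were. The last picture covered only the area around the box, so I did not look at the other items again, though the arm kept clear of them.

**What failed or disagreed:**
- The first two move calls were refused because rows need all three fields. Nothing moved.
- A final image difference against the start picture was inconclusive, because the arm's shadow now falls across the box.

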